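Dip the flux tank and hold the dipstick level for reading

ROBOT

A 7-joint arm with a two-finger parallel gripper is mounted at the origin on the work surface. World frame = base frame: x ahead of the robot, y to its left, z up, the work surface at z = 0. Lengths are in m, angles in rad, forces in N, time in s.
With the tool pointing down it reaches from about 0.375 to 0.925 m from the base axis. Payload 3.1 kg.
Tool frame: the origin (TCP) lies between the finger pads; the fingertips stand 19 mm ahead of it and the grasp point (between the pads) is the TCP; z points along the fingers, y is the line along which they close (so a half turn about z gives the same grasp; the last joint's range is limited). The gripper opens to 85 mm and grips with 20 to 120 N. Pads are 22 mm wide; open, the fingers measure 114 mm over their backs; the gripper's body (76 mm by 85 mm) begins 54 mm behind the grasp point. The pads swing forward as they close: fully open they stand 13 mm farther back than shut.
Start: joints at [1.136, 0.383, 0.044, 1.598, -0.018, 1.161, -0.05], TCP at [0.215, -0.613, 0.222] pointing down, gripper open.
Joint ranges: [-2.61, 2.61], [-0.41, 2.15], [-1.48, 1.57], [0, 2.5], [-1.57, 4.71], [0.05, 1.97], [-2.85, 2.85]. Speed limits (rad/s): [2.79, 2.79, 3.14, 3.14, 3.14, 3.14, 3.14].

INTERFACE

Orientations are given as a unit quaternion [x, y, z, w].
In Python, from bench import move_ptp, movel, move_j, move_gripper, pause, inverse_kinematics, read_camera, camera_params, MotionError, sign_off, look_for, tip_of, read_time_s, read_qpos, read_joint_vel, read_effort, read_eef_pos, read_tcp_rot, read_ft_force, read_ft_torque, read_finger_gap, read_grasp_force gives the robot as it stands. Calls block until the motion is done:
- move_ptp(position, orientation): joint-space move of the TCP to a pose.
- movel(position, orientation=None, speed=0.15): straight line of the TCP; orientation=None keeps the orientation; speed is the mean speed in m/s.
- move_j(angles): joint-space move.
- move_gripper(opening, effort=None): finger opening in m; effort is the grip in N (None keeps the last); returns when the fingers have stopped.
- pause(seconds).
- inverse_kinematics(position, orientation): joint angles nearest the present ones, or None.
- read_camera(name): name is "scene" or "side" or "wrist"; returns the picture (420x560x3 uint8, red, green, blue); there is no depth.
- camera_params(name): a dict with "K" (3x3 intrinsics, pixels), "camera_from_world" (4x4, takes a point from world to camera coordinates). Camera axes: x right, y down, z forward; pixel columns grow to the right and rows downward; lengths in m; the calibration is good to about 2 mm. A picture is of the moment at which its call begins: read the wrist's pose just before it. camera_params takes no time and is no camera call; for the wrist camera it gives the pose at the moment of the call.
A pose or a line that the arm cannot do raises MotionError and nothing moves.
- sign_off(): hands the job in; it is judged then, once.
Trained networks look in the newest picture that a camera, given by its name, has taken for a name from the list of things; names that differ only in an ending like _2 or _b are one class to them, and where a whole thing is asked for, a point or a joint stands for the part that bears it (a point fixed in the world has none). Each returns a list of dicts, best first, with "confidence" (0 to 1); they miss things now and then, are a little off and sometimes report something else, mostly with a low value. They report only what shows in the picture. A call takes as long as a camera call. They do not tell look-alikes from the thing itself.
- look_for(camera, name): "at" ([column, row] in pixels, amid what is visible of it).
- tip_of(camera, name): "at" ([column, row] in pixels: a listed point, or the origin of a listed thing).
Readings, each from a call of its own:
- read_time_s(): time.
- read_qpos(): joint angles.
- read_joint_vel(): joint speeds.
- read_effort(): joint torques, N m.
- read_eef_pos(): TCP position.
- read_tcp_rot(): TCP orientation.
- read_ft_force(): force on the tool from outside, world axes, zero at the start.
- read_ft_torque(): the same for the moment, N m.
- read_finger_gap(): finger opening in m.
- read_grasp_force(): force on a finger pad.
Only numpy, scipy, OpenCV 4.12 (cv2) and the standard library are available. Lean on these libraries where they do the work, as an engineer would, in place of code of your own. Each camera call takes 0.05 s, during which the arm holds its last target. There are 200 camera calls.

TASK

Check the level in the flux tank: take the dipstick from its rest, push it down the tank's slanted filler tube until its collar stops against the tube's rim, and keep it there for a moment. Then draw it right out and hold it level and still with its tip over the shallow drip tray, at least 10 cm above the bench, so that it can be read. Finish while still holding the dipstick like that, and leave the solder spool, the heatsink and the screwdriver where they are.

Things in the scene. Friction and masses are not known exactly. Their poses are not given: they have to be found in the camera images.
- dipstick: Loose dipstick, 0.12 kg, starts level in its rest, axis 50 mm above the bench. Origin: on the axis, in the collar's stop face. Along its x: rod, 8 mm diameter, from x = -110 mm (round tip) to 0; steel collar, 30 mm diameter, 0 to 6 mm; black handle, 14 mm wide (y), 18 mm tall (z), 6 to 96 mm. Grip across y; only the handle's last 14 mm lie in a saddle.
- dipstick_tip (a point): Tip of the dipstick's rod, 110 mm from the stop face along the dipstick's -x.
- dipstick_grip (a point): Good place to grip: on the dipstick's axis in its handle, 42 mm from the stop face along +x.
- tank_front (a point): Middle of the front top edge of the fixed grey flux tank, a box 150 (x) by 160 (y) by 110 mm tall: the tank reaches 150 mm from here towards -x and 80 mm to either side. On its lid near the back stand a screwed cap and a brass stub, up to 20 mm tall; from its front (+x) face, 35 mm below this point, the filler tube rises.
- filler_tube: Fixed steel tube of the tank, outside diameter 26 mm, bore 18 mm, 150 mm long, open. Origin: centre of its mouth, 133 mm above the bench. x axis: out of the mouth along the tube, away from the tank, 40 degrees above level; y axis level. Fully in, the dipstick's origin lies on this origin, its x along this x, its rod towards -x.
- rest: Fixed dark steel rest, base 175 by 50 by 8 mm, origin on the bench below the dipstick's origin (within 4 mm). Two saddles open at the top: under the rod at x = -60 mm (10 mm thick, 56 high, 24 wide) and under the handle's end at x = 88 mm (12 thick, 54 high, 30 wide). The dipstick lies along x, tip to -x, and lifts straight up.
- tray: Fixed shallow aluminium drip tray, 150 (x) by 130 (y) by 16 mm tall, origin under its centre.
- spool: Bystander: standing metal spool of solder, 54 mm in diameter, 50 mm tall, origin under its centre.
- heatsink: Bystander: finned aluminium heatsink, 100 (x) by 60 (y) by 35 mm, origin under its centre.
- screwdriver: Bystander: screwdriver lying on the bench, about 200 mm long along its x axis, up to 40 mm tall.
There are look-alikes about, which are no part of the job. What is shaped like the tray but orange is not meant. Several things look just like the rest: the one meant starts nearest to the robot's base.

How it is judged:
On the way, in this order (a step that is already met when the one before it is completed fails the run):
1. the dipstick is fully in the filler tube, its collar stopped against the rim (x of dipstick in the frame of filler_tube below 0.004 m and distance between dipstick and filler_tube below 0.009 m and angle between the x axis of dipstick and the x axis of filler_tube, either way round below 0.12 rad and contact force between dipstick and filler_tube above 0.2 N), for 0.2 s.
2. the dipstick is drawn right out of the tube (distance between dipstick_tip and filler_tube above 0.01 m and x of dipstick_tip in the frame of filler_tube above 0.005 m), for 0.1 s.
At the end, for the whole second after the job is handed in: The fingers still hold the dipstick, at rest, its axis within 0.12 rad of level, its tip above the tray's outline and tip and collar at least 95 mm above the bench, touching neither tube, rest nor tray; spool, heatsink and screwdriver have moved less than 25 mm (angle between dipstick's own x axis and vertical between 1.451 and 1.691 rad and x of dipstick_tip in the frame of tray between -0.075 and 0.075 m and y of dipstick_tip in the frame of tray between -0.065 and 0.065 m and height (world z) of each of dipstick_tip, dipstick above 0.095 m and linear speed of dipstick below 0.03 m/s and angular speed of dipstick below 0.2 rad/s and contact force between the fingers and dipstick above 1 N and contact force between dipstick and filler_tube below 0.05 N and contact force between dipstick and rest below 0.05 N and contact force between dipstick and tray below 0.05 N and distance of each of spool, heatsink, screwdriver from where it was at the start of the episode below 0.025 m); the arm keeps its last pose, push and grip.
It fails at once if the spool is knocked away (distance of spool from where it was at the start of the episode above 0.025 m).
It fails at once if the heatsink is knocked away (distance of heatsink from where it was at the start of the episode above 0.025 m).
It fails at once if the screwdriver is knocked away (distance of screwdriver from where it was at the start of the episode above 0.025 m).
It also fails if it takes over 50 s, if anything falls off the work surface, if the arm or the gripper's body presses on something with over 40 N, if the wrist force passes 120 N, or if a joint passes its speed limit or range.

## Working session

There is one attempt and no reset: what is moved stays moved. The work goes in short steps, each a Python script; the robot and the scene stay as the last script left them, time stands still between calls to the robot, and variables do not carry over. Pictures are saved under pics/ and viewed, at most 10 in all, crops included, and the job is handed in when it is done.

```bash
mkdir -p pics; ls; cat > h.py <<'E'
import numpy as np, cv2
from bench import *
def snap(n,f=None):
    im=read_camera(n)
    if f: cv2.imwrite('pics/'+f,im[:,:,::-1])
    return im
def proj(n,P):
    c=camera_params(n);T=np.array(c["camera_from_world"]);p=T[:3,:3]@np.asarray(P,float)+T[:3,3];q=np.array(c["K"])@p
    return q[:2]/q[2]
def ray(n,uv):
    c=camera_params(n);T=np.array(c["camera_from_world"]);R=T[:3,:3]
    d=R.T@np.linalg.solve(np.array(c["K"]),[uv[0],uv[1],1]);return -R.T@T[:3,3],d/np.linalg.norm(d)
def atz(n,uv,z):
    o,d=ray(n,uv);return o+d*(z-o[2])/d[2]
def tri(obs):
    A=np.zeros((3,3));b=np.zeros(3)
    for n,uv in obs:
        o,d=ray(n,uv);M=np.eye(3)-np.outer(d,d);A+=M;b+=M@o
    return np.linalg.solve(A,b)
E
python3 - <<'E'
from h import *
np.set_printoptions(precision=3,suppress=True)
a=snap('scene');b=snap('side')
cv2.imwrite('pics/a.png',cv2.resize(np.vstack([a,b])[:,:,::-1],None,fx=.71,fy=.71) if 0 else a[:,:,::-1]);cv2.imwrite('pics/b.png',b[:,:,::-1])
Z=dict(dipstick=.05,dipstick_tip=.05,dipstick_grip=.05,tank_front=.11,filler_tube=.133,rest=0,tray=0,spool=0,heatsink=0,screwdriver=0.015)
for c in ['scene','side']:
    for n,z in Z.items():
        print(c,n,[(np.round(r['at']),round(r['confidence'],2),atz(c,r['at'],z)[:2]) for r in tip_of(c,n)[:5]])
print(read_tcp_rot(),read_time_s())
E
```

```text
pics
scene dipstick [(array([359., 258.]), 0.54, array([0.578, 0.288]))]
scene dipstick_tip [(array([359., 233.]), 0.69, array([0.464, 0.278]))]
scene dipstick_grip [(array([363., 266.]), 0.54, array([0.611, 0.304]))]
scene tank_front [(array([285., 208.]), 0.96, array([0.455, 0.026]))]
scene filler_tube [(array([287., 218.]), 0.39, array([0.53 , 0.047]))]
scene rest [(array([411., 276.]), 0.89, array([0.572, 0.458])), (array([357., 264.]), 0.68, array([0.556, 0.284])), (array([360., 258.]), 0.39, array([0.527, 0.292]))]
scene tray [(array([222., 196.]), 0.96, array([ 0.311, -0.251])), (array([194., 239.]), 0.95, array([ 0.555, -0.276]))]
scene spool [(array([240., 297.]), 0.94, array([ 0.768, -0.048]))]
scene heatsink [(array([177., 187.]), 0.76, array([ 0.294, -0.437]))]
scene screwdriver [(array([405., 219.]), 0.53, array([0.321, 0.427]))]
side dipstick [(array([252., 267.]), 0.75, array([0.566, 0.297]))]
side dipstick_tip [(array([287., 270.]), 0.67, array([0.459, 0.3  ]))]
side dipstick_grip [(array([237., 268.]), 0.66, array([0.609, 0.311])), (array([214., 215.]), 0.6, array([0.739, 0.018])), (array([278., 193.]), 0.57, array([ 0.533, -0.168]))]
side tank_front [(array([290., 203.]), 0.82, array([0.474, 0.004]))]
side filler_tube [(array([293., 268.]), 0.48, array([0.438, 0.4  ]))]
side rest [(array([247., 316.]), 0.92, array([0.557, 0.459])), (array([251., 282.]), 0.64, array([0.567, 0.308]))]
side tray [(array([330., 196.]), 0.74, array([ 0.335, -0.261])), (array([279., 194.]), 0.66, array([ 0.536, -0.248])), (array([253., 266.]), 0.54, array([0.573, 0.228]))]
side spool [(array([214., 214.]), 0.59, array([ 0.759, -0.066]))]
side heatsink [(array([342., 178.]), 0.92, array([ 0.286, -0.421])), (array([250., 279.]), 0.59, array([0.572, 0.295]))]
side screwdriver [(array([342., 313.]), 0.91, array([0.296, 0.433]))]
[0.986 0.168 0.    0.   ] 1.1
```

View pics/a.png

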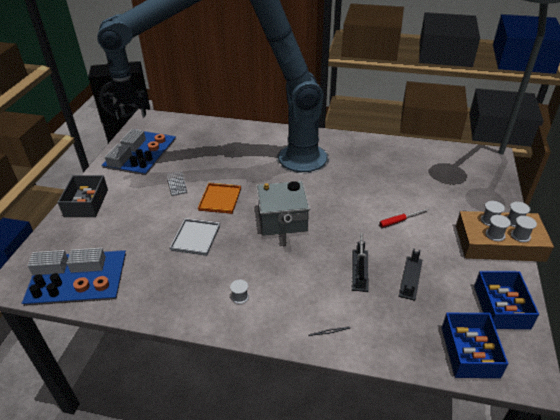

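View pics/b.png

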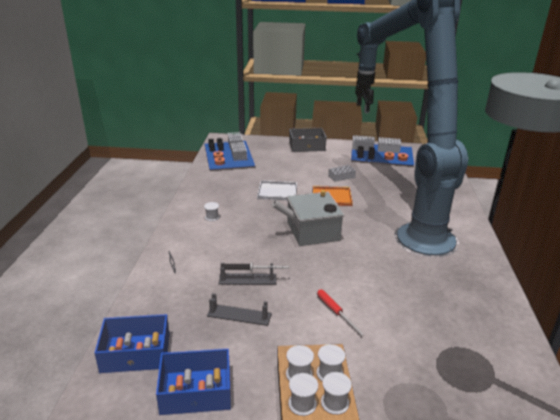

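Candidates: the rest holding the dipstick at scene (360,266) is at a radius of about 0.64 m. The empty rest at (411,276) is at about 0.73 m, so I take the first. For the tray, the grey one at (195,237) is right and the orange one at (220,197) is not. Next are wrist close-ups of the dipstick and the tube.

```bash
python3 - <<'E'
from h import *
np.set_printoptions(precision=4,suppress=True)
def look(p,q,f,names):
    try: move_ptp(p,q)
    except MotionError as e: print(p,e);return
    pause(.3);snap('wrist',f)
    c=camera_params('wrist');T=np.array(c['camera_from_world']);o,d=ray('wrist',(280,210));print(f,'cam',o,d)
    for n,z in names.items():
        print(n,[(np.round(r['at'],1),round(r['confidence'],2),atz('wrist',r['at'],z)[:2]) for r in tip_of('wrist',n)[:4]])
D=dict(dipstick=.05,dipstick_tip=.05,dipstick_grip=.05,rest=0)
Tt=dict(filler_tube=.133,tank_front=.11)
look([.4,-.25,.4],[1,0,0,0],'w0.png',dict(tray=0))
look([.52,.0,.38],[1,0,0,0],'w1.png',Tt)
look([.46,.02,.38],[1,0,0,0],'w2.png',Tt)
look([.56,.29,.30],[1,0,0,0],'w3.png',D)
look([.50,.29,.30],[1,0,0,0],'w4.png',D)
print(read_time_s(),read_qpos())
ims=[cv2.imread(f'pics/w{i}.png') for i in (1,2,3,4)]
m=np.vstack([np.hstack(ims[:2]),np.hstack(ims[2:])]);cv2.imwrite('pics/m.png',cv2.resize(m,(800,600),interpolation=cv2.INTER_AREA))
E
```

```text
w0.png cam [ 0.4767 -0.2492  0.5538] [-0.29    0.0124 -0.9569]
tray [(array([283.9, 199.1]), 0.69, array([ 0.3283, -0.2487])), (array([300.2,  57.9]), 0.59, array([ 0.548 , -0.2736]))]
w1.png cam [0.5967 0.0003 0.5342] [-0.2895  0.0121 -0.9571]
filler_tube [(array([244.3, 169.2]), 0.9, array([0.5266, 0.0481]))]
tank_front [(array([264.5, 214.5]), 0.92, array([0.4623, 0.0267]))]
w2.png cam [0.5374 0.0209 0.5338] [-0.2901  0.0126 -0.9569]
filler_tube [(array([255.4, 120.3]), 0.92, array([0.5234, 0.0539]))]
tank_front [(array([279.5, 170.9]), 0.71, array([0.4606, 0.0269]))]
w3.png cam [0.637  0.2904 0.4546] [-0.2887  0.0118 -0.9574]
dipstick [(array([277.3, 169.7]), 0.66, array([0.5658, 0.2987])), (array([522.1, 222.9]), 0.49, array([ 0.497, -0.012]))]
dipstick_tip [(array([290.7, 252.7]), 0.91, array([0.4564, 0.2822]))]
dipstick_grip [(array([274.8, 135.5]), 0.84, array([0.6059, 0.3017]))]
rest [(array([160.7, 160.3]), 0.77, array([0.5696, 0.4571])), (array([280.4, 162.7]), 0.57, array([0.5661, 0.2959]))]
w4.png cam [0.5777 0.2908 0.4538] [-0.29    0.0125 -0.9569]
dipstick [(array([281.1, 121. ]), 0.94, array([0.5627, 0.2944]))]
dipstick_tip [(array([289.3, 210. ]), 0.85, array([0.4549, 0.2846])), (array([532. , 217.2]), 0.74, array([ 0.4449, -0.0218]))]
dipstick_grip [(array([274.8,  82. ]), 0.8, array([0.6045, 0.3014]))]
rest [(array([279.5, 111.4]), 0.75, array([0.5724, 0.297 ])), (array([154.5, 116. ]), 0.67, array([0.5669, 0.4589]))]
8.0667 [ 0.0958  0.2864 -0.8258  1.6488  0.2167  1.302  -2.3387]
```

View pics/m.png

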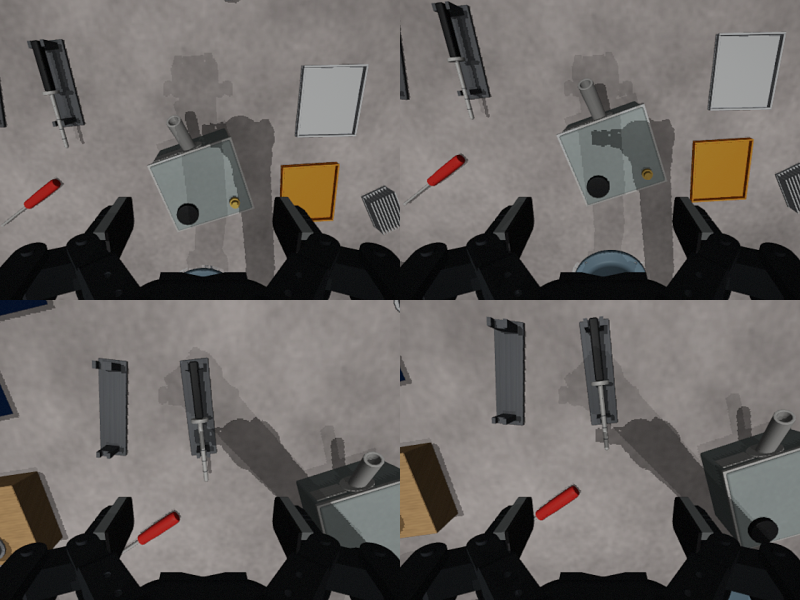

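The wrist views show the dipstick in its rest, black handle towards +x, with the empty look-alike rest to its left. The tank is yawed by about 0.3 rad, with the open tube mouth at the top of its front. Next I check the model overlay and reachability.

```bash
cat >> h.py <<'E'
from scipy.spatial.transform import Rotation as R
M=np.array([.525,.051,.133]); TY=.33       # tube mouth, yaw
DY=.121; GP=np.array([.6062,.3018,.05])
def q_of(yaw,pitch,tip=0.0):  # dipstick x yawed, raised by pitch; tool -z
    return (R.from_euler('z',yaw)*R.from_euler('y',-pitch)*R.from_quat([1,0,0,0])).as_quat()
def ax(yaw,p): return np.array([np.cos(yaw)*np.cos(p),np.sin(yaw)*np.cos(p),np.sin(p)])
E
python3 - <<'E'
from h import *
np.set_printoptions(precision=3,suppress=True)
cams={}
import json
# wrist params at w1/w2 poses rebuilt from the current constant hand-eye
c=camera_params('wrist');T=np.array(c['camera_from_world']);K=np.array(c['K'])
Rw=R.from_quat(read_tcp_rot()).as_matrix();W=np.eye(4);W[:3,:3]=Rw;W[:3,3]=read_eef_pos();H=T@W  # cam from tool
np.save('H.npy',H)
def pr(p,P):
    W=np.eye(4);W[:3,:3]=R.from_quat([1,0,0,0]).as_matrix();W[:3,3]=p
    C=H@np.linalg.inv(W);x=C[:3,:3]@P+C[:3,3];x=K@x;return x[:2]/x[2]
def crop(f,p,lines,c,s=3,w=133,h=100):
    im=cv2.imread('pics/'+f);x0,y0=int(c[0]-w/2),int(c[1]-h/2)
    im=cv2.resize(im[y0:y0+h,x0:x0+w],None,fx=s,fy=s,interpolation=cv2.INTER_CUBIC)
    for L,col in lines:
        pts=np.array([(pr(p,np.array(P))-[x0,y0]+.5)*s for P in L],int);cv2.polylines(im,[pts],False,col,1)
    return im
x=ax(TY,0);y=np.array([-x[1],x[0],0]);F=np.array([.4612,.027,.11]);a=ax(TY,np.radians(40));n=np.cross(a,y)
top=[F+80*.001*y,F-.08*y,F-.08*y-.15*x,F+.08*y-.15*x,F+.08*y]
t=np.linspace(0,6.3,40)
ring=[M+.013*(np.cos(u)*y+np.sin(u)*n) for u in t];ring2=[M+.009*(np.cos(u)*y+np.sin(u)*n) for u in t]
Lt=[(top,(0,255,0)),(ring,(0,0,255)),(ring2,(255,0,0)),([M,M-.09*a],(0,255,255))]
d=ax(DY,0);Ld=[([GP-.152*d,GP+.054*d],(0,255,0)),([GP-.042*d+.015*np.array([-d[1],d[0],0]),GP-.042*d-.015*np.array([-d[1],d[0],0])],(0,0,255))]
ims=[crop('w1.png',[.52,0,.38],Lt,(275,210)),crop('w2.png',[.46,.02,.38],Lt,(290,165)),crop('w3.png',[.56,.29,.3],Ld,(278,170)),crop('w4.png',[.5,.29,.3],Ld,(280,120))]
m=np.vstack([np.hstack(ims[:2]),np.hstack(ims[2:])]);cv2.imwrite('pics/m2.png',m);print(m.shape)
th=np.radians(40)
for s in (0,1):
    z=R.from_quat([0,0,1,0]) if s else R.identity()
    qq=lambda yw,p:(R.from_quat(q_of(yw,p))*z).as_quat()
    for nm,P,Q in [('grip',GP,qq(DY,0)),('up',GP+[0,0,.15],qq(DY,0)),('pre',M+.172*a,qq(TY,th)),('in',M+.042*a,qq(TY,th)),('tray0',[.7,-.27,.2],qq(0,0)),('tray1',[.55,-.42,.2],qq(-1.57,0)),('tray2',[.55,-.11,.2],qq(1.57,0))]:
        print(s,nm,inverse_kinematics(list(P),list(Q)))
E
```

```text
(600, 798, 3)
0 grip [-0.026  0.729 -0.691  1.612  0.53   0.996 -2.337]
0 up [ 0.024  0.572 -0.769  1.515  0.412  1.223 -2.257]
0 pre [ 0.619  0.126 -0.795  2.088 -0.116  0.279 -1.281]
0 in [ 0.67   0.069 -0.765  2.353 -1.101  0.128 -0.259]
0 tray0 [ 0.707  0.674 -0.627  1.308  0.392  1.282 -1.496]
0 tray1 [ 0.994  0.545 -0.565  1.481  0.302  1.203 -2.755]
0 tray2 [ 0.812  0.344 -0.814  1.805  0.277  1.111 -0.099]
1 grip [ 0.273  1.055 -1.256  1.598  1.04   1.284  0.529]
1 up [ 0.269  0.811 -1.249  1.503  0.774  1.388  0.664]
1 pre [ 0.935  0.207 -1.148  2.079  0.229  0.29   1.567]
1 in [-1.566 -0.362  1.406  2.425  1.148  0.189  0.78 ]
1 tray0 [ 0.987  0.942 -1.253  1.291  0.881  1.49   1.399]
1 tray1 [ 0.993  0.545 -0.563  1.481  0.301  1.203  0.387]
1 tray2 [-0.477  0.28   0.703  1.864 -0.205  1.071 -2.836]
```

View pics/m2.png

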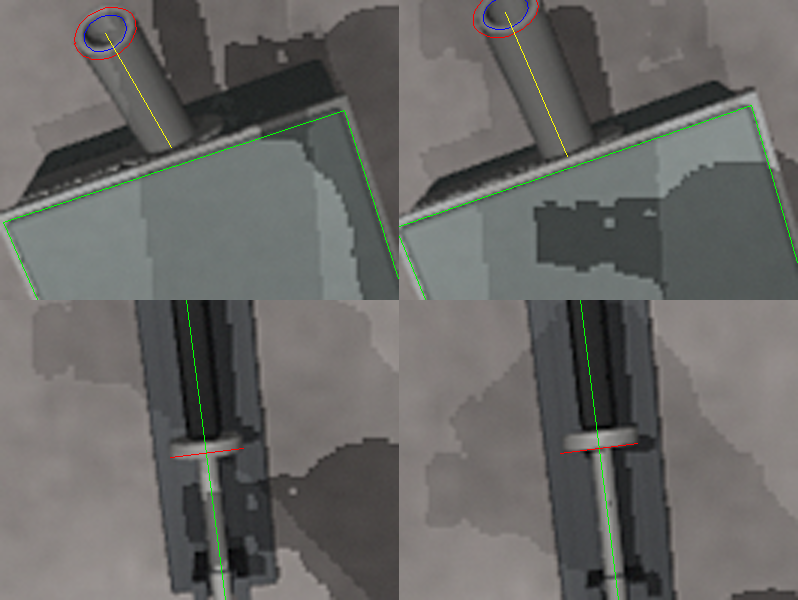

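The overlay fits: tank edges are parallel, the ring lies on the tube mouth, and the line lies on the dipstick. A straight-down grip puts joint 6 close to its limit at insertion, so I'll check a leaned grip.

```bash
sed -i 's/^DY=.*/DY=.11; GP=np.array([.6062,.3010,.05])/' h.py; python3 - <<'E'
from h import *
np.set_printoptions(precision=3,suppress=True)
th=np.radians(40);a=ax(TY,th);TR=np.array([.548,-.265,.17])
for e in (15,25,35):
    e=np.radians(e)
    for nm,P,Q in [('up',GP+[0,0,.15],q_of(DY,-e)),('grip',GP,q_of(DY,-e)),('pre2',M+.24*a,q_of(TY,th-e)),('pre',M+.182*a,q_of(TY,th-e)),('in',M+.042*a,q_of(TY,th-e))]+[('tray%.1f'%w,TR+.152*ax(w,0),q_of(w,-e)) for w in (0,-.5,-1,.5)]:
        print(round(e,2),nm,inverse_kinematics(list(P),list(Q)))
E
```

```text
0.26 up [-0.012  0.74  -0.767  1.288  0.346  1.516 -2.209]
0.26 grip [-0.026  0.887 -0.722  1.38   0.432  1.304 -2.236]
0.26 pre2 [ 0.477  0.293 -0.782  1.726  0.238  0.777 -1.613]
0.26 pre [ 0.528  0.235 -0.786  1.866  0.182  0.678 -1.565]
0.26 in [ 0.62   0.131 -0.781  2.174  0.025  0.445 -1.398]
0.26 tray0.0 [ 0.567  0.848 -0.559  1.079  0.439  1.581 -1.509]
0.26 tray-0.5 [ 0.706  0.892 -0.594  1.012  0.386  1.606 -1.865]
0.26 tray-1.0 [ 0.847  0.829 -0.549  1.11   0.251  1.515 -2.204]
0.26 tray0.5 [ 0.511  0.745 -0.606  1.276  0.521  1.488 -1.194]
0.44 up [-0.048  0.856 -0.761  1.133  0.308  1.707 -2.192]
0.44 grip [-0.049  0.999 -0.727  1.215  0.385  1.507 -2.192]
0.44 pre2 [ 0.398  0.39  -0.765  1.574  0.301  1.029 -1.658]
0.44 pre [ 0.454  0.33  -0.772  1.723  0.264  0.927 -1.633]
0.44 in [ 0.577  0.221 -0.795  2.045  0.19   0.688 -1.558]
0.44 tray0.0 [ 0.482  0.967 -0.515  0.886  0.462  1.809 -1.488]
0.44 tray-0.5 [ 0.63   1.02  -0.539  0.792  0.35   1.841 -1.826]
0.44 tray-1.0 [ 0.809  0.943 -0.506  0.928  0.17   1.717 -2.162]
0.44 tray0.5 [ 0.421  0.839 -0.58   1.149  0.595  1.681 -1.215]
0.61 up [-0.089  0.973 -0.75   0.974  0.267  1.895 -2.186]
0.61 grip [-0.085  1.114 -0.724  1.043  0.34   1.708 -2.163]
0.61 pre2 [ 0.31   0.496 -0.739  1.415  0.344  1.271 -1.682]
0.61 pre [ 0.369  0.435 -0.746  1.575  0.315  1.166 -1.671]
0.61 in [ 0.495  0.323 -0.77   1.914  0.271  0.921 -1.637]
0.61 tray0.0 None
0.61 tray-0.5 None
0.61 tray-1.0 [ 0.767  1.072 -0.46   0.729  0.088  1.927 -2.139]
0.61 tray0.5 [ 0.338  0.938 -0.548  1.019  0.664  1.865 -1.211]
```

```bash
echo "E=np.radians(20); TH=np.radians(40)" >> h.py; python3 - <<'E'
from h import *
np.set_printoptions(precision=4,suppress=True)
q=list(q_of(DY,-E))
move_ptp(list(GP+[0,0,.12]),q)
movel(list(GP),q,speed=.12)
print(read_ft_force())
move_gripper(0.0,60);print(read_finger_gap(),read_grasp_force(),read_ft_force())
movel(list(GP+[0,0,.02]),q,speed=.05);print(read_ft_force())
movel(list(GP+[0,0,.16]),q,speed=.15);pause(.4)
snap('wrist','g.png');print(read_finger_gap(),read_grasp_force(),read_eef_pos(),read_time_s())
for n in ('dipstick','dipstick_tip','dipstick_grip'):
    print(n,[(np.round(r['at'],1),round(r['confidence'],2)) for r in tip_of('wrist',n)[:3]])
g=GP+[0,0,.16];d=ax(DY,0)
print([proj('wrist',g+s*d) for s in (-.042,-.152,0)])
E
```

```text
[-0.3623  0.2664 -0.4098]
0.00880047989475648 58.69165944401175 [-0.1923 -0.5512  2.8549]
[-0.1697 -0.1444 -0.5655]
0.008409565008294715 58.83385933935642 [0.6061 0.301  0.2098] 12.775
dipstick [(array([283.5, 314.7]), 0.78)]
dipstick_tip [(array([282.6, 388.7]), 0.94)]
dipstick_grip [(array([284.9, 266. ]), 0.87)]
[array([286.7109, 317.0504]), array([286.1758, 402.632 ]), array([287.0266, 266.5378])]
```

View pics/g.png

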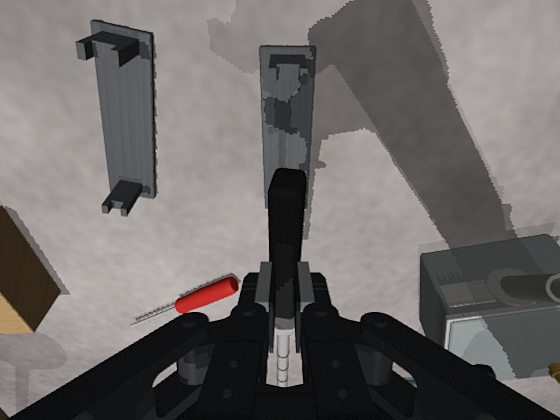

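The dipstick is gripped and its rest is empty below. Its tip lies around (283,388), at the edge of the gripper body. I'll go to the pre-insert pose and check with the fixed cameras.

```bash
python3 - <<'E'
from h import *
np.set_printoptions(precision=4,suppress=True)
a=ax(TY,TH);q=list(q_of(TY,TH-E))
move_ptp(list(M+.26*a),q)
movel(list(M+.182*a),q,speed=.15);pause(.4)
print(read_eef_pos(),read_time_s())
y=np.array([-np.sin(TY),np.cos(TY),0]);n=np.cross(a,y);t=np.linspace(0,6.3,30);out=[]
for c in ('scene','side'):
    im=snap(c)
    for nm,P in (('dipstick',M+.14*a),('dipstick_tip',M+.03*a),('filler_tube',M)):
        print(c,nm,[(np.round(r['at'],1),round(r['confidence'],2)) for r in tip_of(c,nm)[:2]],proj(c,P))
    C=proj(c,M+.08*a).astype(int);w,h,s=80,90,5;x0,y0=C[0]-w//2,C[1]-h//2
    z=cv2.resize(im[y0:y0+h,x0:x0+w,::-1],None,fx=s,fy=s,interpolation=cv2.INTER_CUBIC);z2=z.copy()
    f=lambda L:[np.array([(proj(c,P)-[x0,y0]+.5)*s for P in L],int)]
    cv2.polylines(z2,f([M+.03*a,M+.236*a]),False,(0,255,0),1);cv2.polylines(z2,f([M+.013*(np.cos(u)*y+np.sin(u)*n) for u in t]),False,(0,0,255),1)
    cv2.polylines(z2,f([M+.14*a+.015*(np.cos(u)*y+np.sin(u)*n) for u in t]),False,(255,0,255),1)
    out.append(z2)
cv2.imwrite('pics/p.png',np.hstack(out))
snap('wrist','pw.png')
for nm,P in (('dipstick',M+.14*a),('dipstick_tip',M+.03*a),('filler_tube',M)):
    print('wrist',nm,[(np.round(r['at'],1),round(r['confidence'],2)) for r in tip_of('wrist',nm)[:2]],proj('wrist',P))
E
```

```text
[0.6573 0.0964 0.2504] 14.9
scene dipstick [(array([292.3, 220. ]), 0.56)] [292.8219 218.3642]
scene dipstick_tip [(array([291.7, 219.9]), 0.23)] [289.2487 217.4537]
scene filler_tube [(array([288.7, 220.1]), 0.58)] [288.3592 217.2271]
side dipstick [(array([241.6, 183.2]), 0.57)] [241.8257 182.0067]
side dipstick_tip [(array([265.7, 201.7]), 0.64)] [267.4905 198.5543]
side filler_tube [(array([271.2, 202.7]), 0.65)] [274.2114 202.8877]
wrist dipstick [(array([283.7, 315.6]), 0.57)] [286.3518 319.0504]
wrist dipstick_tip [(array([280. , 393.8]), 0.83), (array([285. , 316.8]), 0.57)] [285.8111 403.9153]
wrist filler_tube [(array([284. , 265.2]), 0.53)] [285.7132 420.041 ]
```

View pics/p.png

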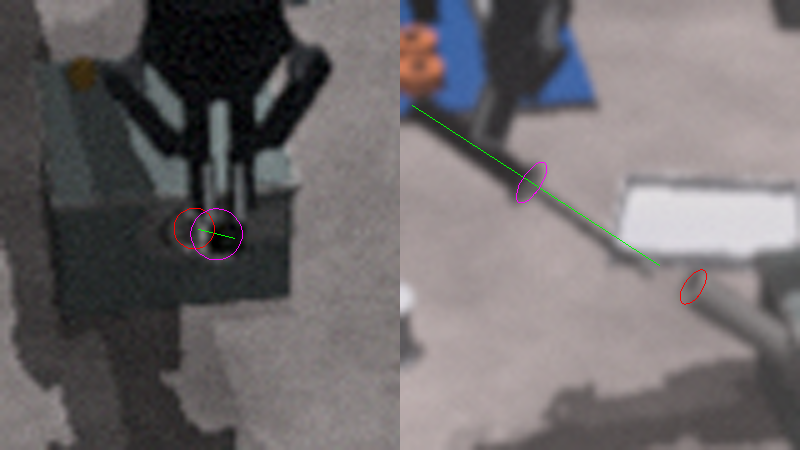

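In the side view the rod at (650,270) points straight at the tube mouth at (690,298). Both are offset from the prediction by the same small camera bias, so the relative alignment is good. I'll insert in steps, watching the force.

```bash
python3 - <<'E'
from h import *
np.set_printoptions(precision=3,suppress=True)
a=ax(TY,TH);q=list(q_of(TY,TH-E));y=np.array([-np.sin(TY),np.cos(TY),0]);n=np.cross(a,y)
B=np.array([a,y,n]);f0=B@np.array(read_ft_force());off=-.001*y
print('n',n)
for s in (.165,.155,.147,.135,.12,.10,.08,.06,.05):
    movel(list(M+off+s*a),q,speed=.06);f=B@np.array(read_ft_force())-f0
    print(s,f,B@(np.array(read_eef_pos())-M),np.array(read_ft_torque()),read_finger_gap())
    if np.abs(f).max()>8: break
print(read_time_s())
E
```

```text
n [-0.608 -0.208  0.766]
0.165 [ 0.931 -0.518  1.229] [ 0.164 -0.001 -0.   ] [-0.104  0.387  0.016] 0.0086037449805328
0.155 [ 0.845 -0.291  0.654] [ 0.154 -0.001 -0.   ] [-0.116  0.409  0.036] 0.008109493454605203
0.147 [ 4.868 -0.61   0.64 ] [ 0.15  -0.001  0.   ] [ 0.184 -0.548 -0.006] 0.008267519803668575
0.135 [14.799 -1.811  1.394] [ 0.149 -0.001  0.   ] [ 0.721 -2.562 -0.008] 0.00889849738947987
16.8833
```

The tip stopped on the rim, at s≈0.150. I'll back off slightly and look closely.

```bash
python3 - <<'E'
from h import *
a=ax(TY,TH);q=list(q_of(TY,TH-E));y=np.array([-np.sin(TY),np.cos(TY),0])
movel(list(M-.001*y+.158*a),q,speed=.06);pause(.3)
def crop(c,C,w,h,s):
    im=np.mean([read_camera(c).astype(float) for _ in range(4)],0).astype(np.uint8)
    x0,y0=C[0]-w//2,C[1]-h//2
    return cv2.resize(im[y0:y0+h,x0:x0+w,::-1],None,fx=s,fy=s,interpolation=cv2.INTER_CUBIC)
A=crop('side',(265,200),70,60,8)
B=crop('scene',(288,218),30,60,8)
cv2.imwrite('pics/p2.png',np.hstack([A,B]));print(A.shape,B.shape)
f=lambda c,P,C,w,h,s:(proj(c,P)-[C[0]-w//2,C[1]-h//2]+.5)*s
for s in (0,.006,.116,.2,-.08): print(s,f('side',M+s*a,(265,200),70,60,8),f('scene',M+s*a,(288,218),30,60,8)+[560,0])
for v in ([1,0,0],[0,1,0],[0,0,1]): print(v,proj('side',M+.01*np.array(v))-proj('side',M),proj('scene',M+.01*np.array(v))-proj('scene',M))
E
```

```text
(480, 560, 3) (480, 240, 3)
0 [357.69129617 267.10184047] [686.8733893  237.81648478]
0.006 [347.01129039 260.21578768] [688.27523298 238.17369098]
0.116 [144.53449975 129.66661964] [715.97782002 245.23263476]
0.2 [-19.12504877  24.14530121] [740.05342605 251.36738128]
-0.08 [496.687523   356.72120729] [669.13608714 233.29681236]
[1, 0, 0] [-2.98422501 -0.18122528] [-0.64768496  2.04481235]
[0, 1, 0] [-0.31176504  1.4980528 ] [3.06974682 0.42472714]
[0, 0, 1] [ 0.03035567 -2.60693015] [-0.00463883 -2.35326291]
```

View pics/p2.png

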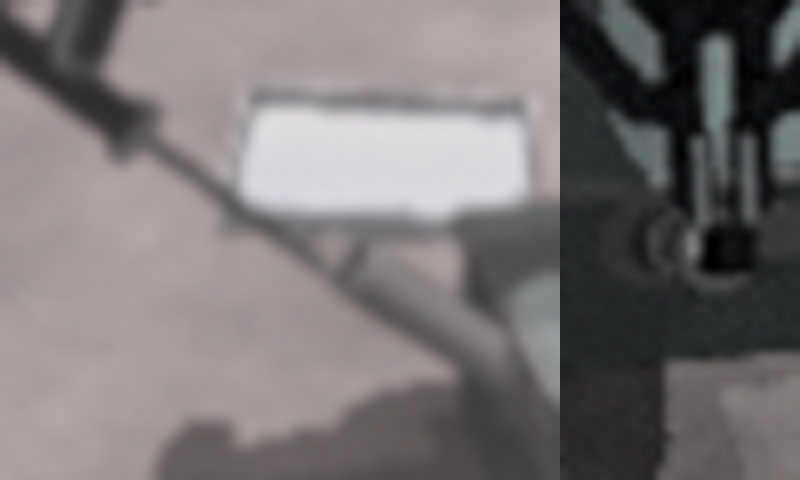

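The side crop shows the rod at (325,262) meeting the rim's lower edge, with the mouth centre at (351,262). So the rod is about 6 mm low and pitched about 0.03 rad too much. In the scene crop, the tube ring at about (665,245) lies left of prediction, roughly -3 mm in y. I'll correct and look again.

```bash
python3 - <<'E'
from h import *
a=ax(TY,TH);y=np.array([-np.sin(TY),np.cos(TY),0]);n=np.cross(a,y)
q=list(q_of(TY,TH-E-.03))
movel(list(M-.004*y+.003*n+.162*a),q,speed=.06);pause(.3)
def crop(c,C,w,h,s):
    im=np.mean([read_camera(c).astype(float) for _ in range(8)],0).astype(np.uint8)
    x0,y0=C[0]-w//2,C[1]-h//2
    return cv2.resize(im[y0:y0+h,x0:x0+w,::-1],None,fx=s,fy=s,interpolation=cv2.INTER_CUBIC)
A=crop('side',(265,200),50,60,10)
B=cv2.convertScaleAbs(crop('scene',(288,218),30,60,10),alpha=2)
cv2.imwrite('pics/p3.png',np.hstack([A,B]))
f=lambda c,P,C,w,h,s:(proj(c,P)-[C[0]-w//2,C[1]-h//2]+.5)*s
for s in (0,.12,.2,-.08): print(s,f('side',M+s*a,(265,200),50,60,10),f('scene',M+s*a,(288,218),30,60,10)+[500,0])
print(read_time_s())
E
```

```text
0 [347.11412022 333.87730059] [658.59173662 297.27060598]
0.12 [ 71.15584768 155.95012791] [696.32814684 306.88628547]
0.2 [-123.90631097   30.18162651] [725.06678257 314.2092266 ]
-0.08 [520.85940375 445.90150911] [636.42010893 291.62101545]
19.4667
```

View pics/p3.png

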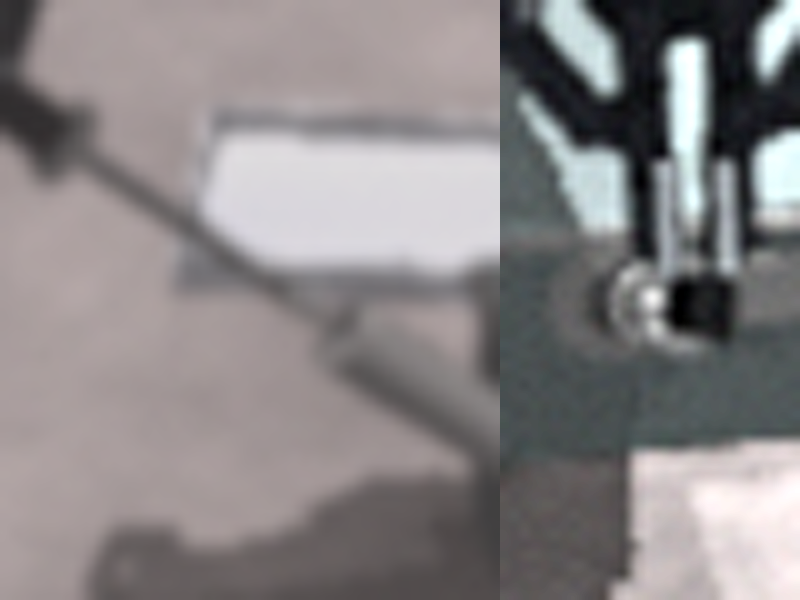

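The rod now lies about 4 mm above the mouth centre in the side view (line at (341,322), mouth (341,336)). So the target is bracketed. I'll probe the midpoint, with a small search around it.

```bash
cat > ins.py <<'E'
from h import *
np.set_printoptions(precision=4,suppress=True)
a=ax(TY,TH);y=np.array([-np.sin(TY),np.cos(TY),0]);n=np.cross(a,y);B=np.array([a,y,n])
dp=.025;q=list(q_of(TY,TH-E-dp))
f0=B@np.array(read_ft_force())
def go(s,u,v,sp=.08):
    movel(list(M+s*a+u*y+v*n),q,speed=sp);e=B@(np.array(read_eef_pos())-M);f=B@np.array(read_ft_force())-f0
    print(s,(u,v),e,f,round(read_time_s(),2));return e,f
E
python3 - <<'E'
from ins import *
c=(-.0025,.0005)
go(.156,*c)
for k,(u,v) in enumerate([(0,0),(0,-.0025),(.0025,0),(-.0025,0),(0,.0025),(.003,-.003)]):
    e,f=go(.142,c[0]+u,c[1]+v)
    if e[0]<.1445 : print('IN');break
E
```

```text
0.156 (-0.0025, 0.0005) [ 0.1548 -0.0024  0.0004] [-0.8942 -0.1369 -1.693 ] 19.72
0.142 (-0.0025, 0.0005) [ 0.1411 -0.0028  0.0005] [-0.4753 -0.2531 -0.4104] 20.04
IN
```

```bash
python3 - <<'E'
from ins import *
c=[-.0025,.0005]
for s in (.125,.11,.095,.08,.065,.055,.048,.044,.041,.038,.034,.030):
    e,f=go(s,*c,sp=.07)
    if abs(f[0])>10 or np.abs(f[1:]).max()>12: break
print(read_finger_gap())
E
```

```text
0.125 (-0.0025, 0.0005) [ 0.1242 -0.0026  0.0005] [0.17   0.4002 0.1795] 20.43
0.11 (-0.0025, 0.0005) [ 0.1089 -0.0026  0.0005] [-0.8056  0.2298 -0.133 ] 20.8
0.095 (-0.0025, 0.0005) [ 0.0939 -0.0026  0.0005] [ 0.4099  0.3192 -0.2914] 21.17
0.08 (-0.0025, 0.0005) [ 0.0788 -0.0026  0.0005] [0.2658 1.2887 0.0622] 21.53
0.065 (-0.0025, 0.0005) [ 0.0639 -0.0026  0.0005] [-0.4429  0.2685 -0.5138] 21.9
0.055 (-0.0025, 0.0005) [ 0.0539 -0.0025  0.0006] [ 0.0832  0.1748 -0.6523] 22.19
0.048 (-0.0025, 0.0005) [ 0.0471 -0.0025  0.0005] [-0.2105  0.0819 -0.3141] 22.44
0.044 (-0.0025, 0.0005) [ 0.0436 -0.0025  0.0005] [-0.7566  0.1562 -0.0894] 22.69
0.041 (-0.0025, 0.0005) [ 0.0422 -0.0024  0.0004] [ 1.4217  1.2431 -0.7064] 22.94
0.038 (-0.0025, 0.0005) [ 0.042  -0.0024  0.0002] [6.1186 1.7061 0.526 ] 23.19
0.034 (-0.0025, 0.0005) [ 0.042  -0.0023 -0.0001] [9.3753 1.2484 0.1688] 23.44
0.03 (-0.0025, 0.0005) [ 0.0419 -0.0022 -0.0004] [13.759   1.9078  1.0057] 23.69
0.008097895498273194
```

The collar stopped at exactly 42 mm with about 13 N axial force. Hold, draw out, then go to the tray.

```bash
python3 - <<'E'
from ins import *
pause(.6);print(B@np.array(read_eef_pos()-M))
go(.042,-.0025,.0005,.05)
go(.21,-.0025,.0005,.12)
pause(.2);go(.25,-.0025,.0005,.12)
TR=np.array([.546,-.268,.19]);w=-.3
P=TR+.152*ax(w,0);Q=list(q_of(w,-E-dp))
move_ptp(list(P),Q);pause(.6)
for c in ('scene','side'):
    snap(c,'t_'+c+'.png')
    for nm,X in (('dipstick_tip',TR),('dipstick',TR+.11*ax(w,0)),('tray',[.546,-.268,0])):
        print(c,nm,[(np.round(r['at'],1),round(r['confidence'],2)) for r in tip_of(c,nm)[:3]],proj(c,X))
print(read_eef_pos(),read_finger_gap(),read_grasp_force(),read_time_s(),np.abs(read_joint_vel()).max())
a_=cv2.imread('pics/t_scene.png')[120:320,130:330];b_=cv2.imread('pics/t_side.png')[90:290,180:380]
cv2.imwrite('pics/t.png',cv2.resize(np.hstack([a_,b_]),None,fx=2,fy=2,interpolation=cv2.INTER_CUBIC))
E
```

```text
[ 0.0419 -0.0022 -0.0004]
0.042 (-0.0025, 0.0005) [ 0.0421 -0.0025  0.0003] [-9.7308 -1.1049 -0.439 ] 24.68
0.21 (-0.0025, 0.0005) [ 0.2087 -0.0027  0.0004] [-14.0664  -1.2776  -1.548 ] 26.23
0.25 (-0.0025, 0.0005) [ 0.2496 -0.0022  0.0005] [-14.3417  -1.4988  -0.8996] 26.92
scene dipstick_tip [(array([190.1, 199.8]), 0.59), (array([283.4, 207. ]), 0.43)] [189.2826 194.6378]
scene dipstick [(array([164.7, 217.4]), 0.69)] [167.2185 214.5046]
scene tray [(array([221.5, 197.6]), 0.82), (array([193. , 238.4]), 0.58)] [196.6159 237.5069]
side dipstick_tip [(array([278.5, 151.1]), 0.46)] [277.5259 148.1291]
side dipstick [(array([251.3, 144. ]), 0.62)] [251.4443 143.3379]
side tray [(array([278.2, 194.8]), 0.78), (array([329.5, 198.3]), 0.62), (array([293.6, 205.9]), 0.26)] [276.8922 191.7769]
[ 0.6912 -0.3129  0.1899] 0.008190707618276364 58.94149518571794 29.525 0.002288701841089323
```

View pics/t.png

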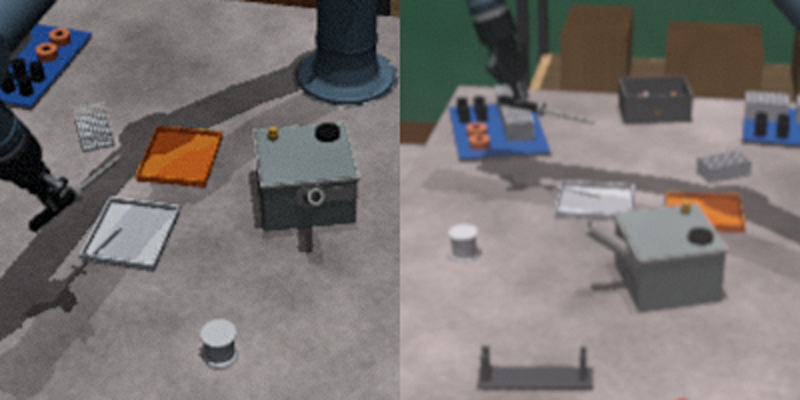

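The tip is over the grey tray, at (120,232) by its shadow and by projection. It may be pitched slightly tip-down, so I'll measure that from averaged close crops with reference lines.

```bash
python3 - <<'E'
from ins import *
TR=np.array([.546,-.268,.19]);w=-.3;P=TR+.152*ax(w,0);out=[]
for c in ('side','scene'):
    im=np.mean([read_camera(c).astype(float) for _ in range(8)],0).astype(np.uint8)
    C=proj(c,P-.05*ax(w,0)).astype(int);W,H,s=40,60,10;x0,y0=C[0]-W//2,C[1]-H//2
    z=cv2.resize(im[y0:y0+H,x0:x0+W,::-1],None,fx=s,fy=s,interpolation=cv2.INTER_CUBIC);z=cv2.convertScaleAbs(z,alpha=1.5)
    for pt,col,off in ((0,(0,255,0),50),(.1,(0,0,255),50)):  # lines shifted down by 50 px
        g=[(proj(c,P+t*ax(w,pt))-[x0,y0]+.5)*s+[0,off] for t in (.054,-.042,-.152)]
        cv2.polylines(z,[np.array(g,int)],False,col,1);print(c,pt,np.round(g))
    out.append(z)
cv2.imwrite('pics/t2.png',np.hstack(out));print(read_time_s())
E
```

```text
side 0 [[-31. 318.]
 [189. 358.]
 [450. 406.]]
side 0.1 [[-30. 305.]
 [189. 368.]
 [448. 442.]]
scene 0 [[-13. 569.]
 [197. 380.]
 [418. 181.]]
scene 0.1 [[-16. 555.]
 [199. 391.]
 [423. 219.]]
30.325
```

View pics/t2.png

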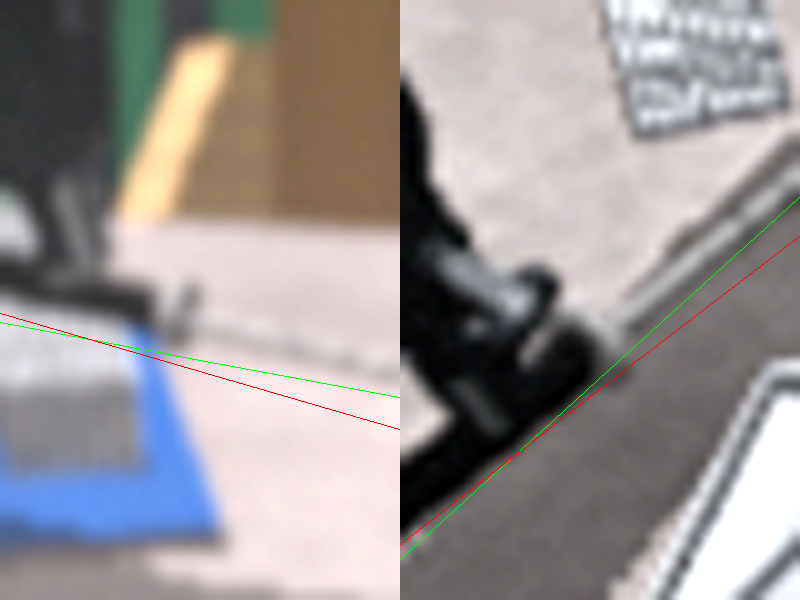

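Rod slope is 0.25 in the side view (references: 0.18 level, 0.29 for 0.1 rad down) and 0.84 in the scene view (0.90 and 0.77). It is therefore about 0.05 rad tip-down. I'll level it by that amount and hand in.

```bash
python3 - <<'E'
from ins import *
TR=np.array([.546,-.268,.19]);w=-.3
move_ptp(list(TR+.152*ax(w,0)),list(q_of(w,-E-dp-.05)));pause(1.0)
snap('side');print(tip_of('side','dipstick_tip')[:1],tip_of('side','dipstick')[:1])
print(read_finger_gap(),read_grasp_force(),np.abs(read_joint_vel()).max(),read_time_s())
print(sign_off())
E
```

```text
[{'at': [276.0, 149.8], 'confidence': 0.61}] [{'at': [252.5, 144.1], 'confidence': 0.61}]
0.008242112467614082 58.89421468600631 0.0018961227182508653 31.725
the job is handed in; nothing more can be done
None
```

I handed the job in at about 32 s; no verdict came back. The dipstick went in until its collar stopped on the tube's rim (about 13 N, held 0.6 s), was drawn right out, and is held still with its tip about 19 cm above the grey tray. It is level to within my estimate, after a final 0.05 rad correction.

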